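# Fetch the doming die from behind the stakes

## Task

Three steel stakes stand round the little brass doming die on the plywood board and leave no room for a hand: first clear all three, upright, into the grey side tray, then lift the die out and set it on the middle of the log slice, right way up. Only then stand each stake back on the dark wooden pad cut to the shape of its foot, centred and lined up with the pad. Never tip any of them over on the way.

Things in the scene. Friction and masses are not known exactly. Their poses are not given: they have to be found in the camera images.
- round_stake: Loose steel doming stake standing upright, 0.45-0.8 kg: round foot 46 mm diameter and 12 mm high, round shaft 28 mm diameter, domed top at 112 mm. Straight shaft sides from 12 to 98 mm. Origin: centre of the underside, z up along the shaft. Its yaw is arbitrary.
- square_stake: Loose steel stake standing upright, 0.55-0.9 kg: square foot 46 x 46 mm, 12 mm high, square shaft 26 x 26 mm with flat top at 112 mm. Origin: centre of the underside, z up; x and y along the sides of foot and shaft.
- oblong_stake: Loose steel stake standing upright, 0.6-0.95 kg: oblong foot 34 mm (x) x 60 mm (y), 12 mm high; flat shaft 22 mm (x) x 36 mm (y), up to 101 mm, with a round bar 22 mm thick and 56 mm long along y as its top edge, highest point 112 mm. Grip it across x (22 mm). Origin: centre of the underside, z up.
- die: Loose brass doming die, a disc 50 mm diameter and 30 mm high with a hollow in its upper face, about 0.35-0.5 kg, lying on the plywood board (board top 10 mm above the bench), about 90 mm from the centres of the three stakes round it. Origin: centre of the underside, z up. Two little loose brass domes (34 mm wide, 13 mm high) lie on the same board near its far corners and are not part of the job.
- round_pad: Fixed dark wooden pad on the plywood board, round, 58 mm diameter, 4 mm thick: the place of the round stake. The pads change places among the three spots round the die. Origin: centre of its underside, on the board 10 mm above the bench; its top is 4 mm above the origin.
- square_pad: Fixed dark wooden pad on the board, square, 58 x 58 mm, 4 mm thick: the place of the square stake. Origin: centre of its underside; x and y along its sides; top 4 mm above the origin.
- oblong_pad: Fixed dark wooden pad on the board, oblong, 46 mm (x) x 72 mm (y), 4 mm thick: the place of the oblong stake. Origin: centre of its underside; top 4 mm above the origin.
- tray: Fixed grey open tray on the bench, to the left or the right of the board, empty at the start: outside 290 mm (x) x 130 mm (y) x 20 mm high, walls 6 mm thick. Origin: centre of its underside; the inner floor lies about 6 mm above it.
- log: Fixed slice of a log lying flat on the bench on the other side of the board from the tray, 156 mm diameter, its top 46 mm above the bench, with growth rings round the middle. Origin: centre of its underside, z up.

How it is judged:
By the outcome, as a careful person would: the job done as asked, in the order asked, and still so for the second after the job is handed in, with the robot touching nothing.
It also fails if it takes over 136 s, if anything falls off the work surface, if the arm or the gripper's body presses on something with over 40 N, if the wrist force passes 120 N, or if a joint passes its speed limit or range.

## Robot

A 7-joint arm with a two-finger parallel gripper is mounted at the origin on the work surface. World frame = base frame: x ahead of the robot, y to its left, z up, the work surface at z = 0. Lengths are in m, angles in rad, forces in N, time in s.
With the tool pointing down it reaches from about 0.4 to 0.875 m from the base axis. Payload 19.3 kg.
Tool frame: the origin (TCP) lies on the mounting face of the last link; the fingertips stand 173 mm ahead of it and the grasp point (between the pads) lies 155 mm ahead of it; z points along the fingers, y is the line along which they close (so a half turn about z gives the same grasp; the last joint's range is limited). The gripper opens to 85 mm and grips with 20 to 120 N. Pads are 22 mm wide; open, the fingers measure 114 mm over their backs; the gripper's body (76 mm by 85 mm) begins 54 mm behind the grasp point. The pads swing forward as they close: fully open they stand 13 mm farther back than shut.
Start: joints at [1.183, 0.521, -0.036, 1.599, 0.021, 1.021, -0.113], TCP at [0.195, -0.594, 0.405] pointing down, gripper open.
Joint ranges: [-2.91, 2.91], [-0.3, 2.13], [-1.5, 1.42], [0.17, 2.43], [-1.26, 4.41], [0.16, 1.93], [-2.52, 2.52]. Speed limits (rad/s): [1.89, 1.89, 2.39, 2.39, 3.01, 3.01, 3.01].

## Interface

Orientations are given as [roll, pitch, yaw] about the fixed x, y, z axes, in that order (R = Rz(yaw) Ry(pitch) Rx(roll)).
In Python, from workcell import bot, vision gives the robot as it stands.
- The arm moves only by the shell command python3 -m creep 'ROWS' [FORCE]. ROWS is JSON, a list that holds one entry, the list of rows, each a list of 7 numbers: the opening, from -1 (shut) to 1 (fully open), then the shift along the tool's x, y, z in cm, then the turn, a rotation vector about the tool's x, y, z in rad. In form: [[[grip, tx, ty, tz, rx, ry, rz], ...]]. A call has 1 to 12 rows; each row shifts and turns the commanded pose from where the row before left it, along the tool's axes as they then stand; what a row does not reach is not made up. A row lasts 1/8 s, in which the tool goes at most 62.5 mm and 10.7 degrees, less where a joint would pass 70% of its speed; a pose out of reach is approached as far as the arm can. A call with a gripper value outside its range is refused whole. The fingers move at their own pace and stop on an object; FORCE is the grip in N (left out, the last holds). Time passes only in rows, so rows that do not move let the fingers close. It gives the time, the measured TCP pose, the force, the opening and the grip force at its end, in the units of the state.
- bot.observe(): the state, without advancing time (a new reading comes with each control period).
- vision.grab_frame(name): name is "scene" or "top"; returns a dict with "image" (384x512x3 uint8, blue, green, red), "depth" (384x512 float32, m along the optical axis (not along the pixel's ray), 0 where there is no reading), "fovy" (degrees; the focal length in pixels is half the picture's height over the tangent of half this angle, whatever the lens; pixels are square), "cx", "cy" (the principal point, pixels), "cam_to_world" (4x4, takes a point from camera to world coordinates). Camera axes: x right, y down, z forward; pixel columns grow to the right and rows downward; lengths in m; the calibration is good to about 2 mm. A picture is of the moment at which its call begins.
- bot.job_done(): hands the job in; it is judged then, once.
The state is a dict: "clock": time; "qpos": joint angles; "qd": joint speeds; "joint_efforts": joint torques, N m; "position": TCP position; "tool_rot": TCP orientation; "force": force on the tool from outside, world axes, zero at the start; "moment": the same for the moment, N m; "grip_width": finger opening in m; "finger_force": force on a finger pad.
Only numpy, scipy, OpenCV 4.12 (cv2) and the standard library are available. Lean on these libraries where they do the work, as an engineer would, in place of code of your own. Each camera call takes 0.05 s, during which the arm holds its last target. There are 200 camera calls.

## Working session

There is one attempt and no reset: what is moved stays moved. The work goes in short steps, Python scripts to look and compute and a shell command to move; the robot and the scene stay as the last step left them, time stands still between calls to the robot, and variables do not carry over. Pictures are saved under pics/ and viewed, at most 14 in all, crops included, and the job is handed in when it is done.

```bash
ls; mkdir -p pics; python3 - <<'E'
from workcell import bot,vision
import cv2,numpy as np
print(bot.observe())
for n in("scene","top"):
    f=vision.grab_frame(n); cv2.imwrite(f"pics/{n}0.png",f["image"]); np.savez(f"{n}0.npz",**f)
    print(n,f["fovy"],f["cx"],f["cy"],np.round(f["cam_to_world"],4).tolist())
E
```

```text
pics
{'clock': 0.0, 'qpos': array([ 1.18280731,  0.52202254, -0.0363023 ,  1.59999881,  0.02118116,
        1.02108535, -0.11278732]), 'qd': array([ 0.00156656, -0.00010041, -0.00023189, -0.0005655 ,  0.00090192,
       -0.00121737, -0.00057314]), 'joint_efforts': array([ 2.09476661e-03, -9.27092957e+01,  1.98082387e+00, -3.69935524e+01,
        1.78849295e-02,  8.22473899e-03,  1.42341537e-05]), 'position': array([ 0.19521833, -0.59358603,  0.40412387]), 'tool_rot': array([-3.14046550e+00,  7.65398563e-05,  3.17759982e-01]), 'force': array([ 0.90884382, -0.06078832, -0.6923582 ]), 'moment': array([ 0.01085187,  0.00683777, -0.02107579]), 'finger_force': 0.0, 'grip_width': 0.08526483086807242}
scene 44.50754004808079 255.97681399658083 185.31535070478418 [[0.4412, 0.66, -0.6081, 1.1623], [0.8974, -0.3196, 0.3042, -0.3071], [0.0065, -0.6799, -0.7332, 0.7888], [0.0, 0.0, 0.0, 1.0]]
top 43.45987639284449 267.606541038017 193.62645201650145 [[-0.0038, -0.9926, 0.1213, 0.4137], [-0.9997, 0.0007, -0.0257, 0.0141], [0.0254, -0.1213, -0.9923, 1.1166], [0.0, 0.0, 0.0, 1.0]]
```

View pics/top0.png

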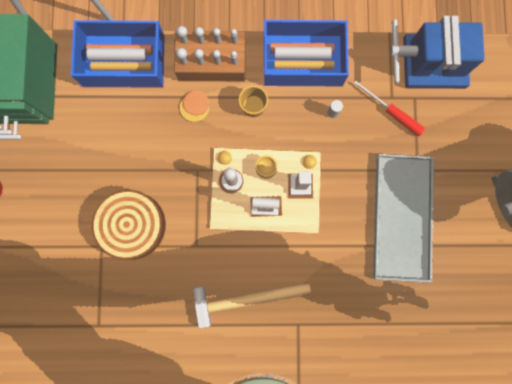

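View pics/scene0.png

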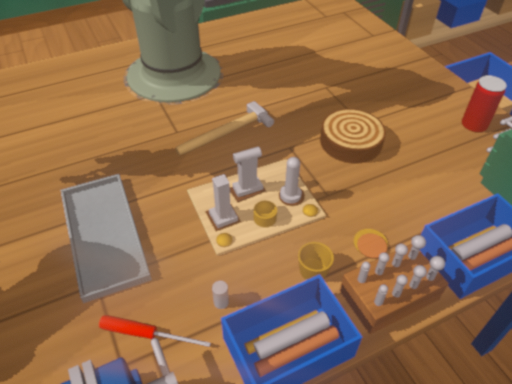

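Top: log (127,225), tray (404,217), board (265,190), stakes round (231,179), square (301,183), oblong (265,206), die (265,167). Scene view agrees. I'll zoom in on the board.

```bash
python3 - <<'E'
import cv2,numpy as np
a=cv2.imread("pics/top0.png")[140:240,203:330]; cv2.imwrite("pics/t0c.png",cv2.resize(a,None,fx=6,fy=6,interpolation=cv2.INTER_CUBIC))
a=cv2.imread("pics/scene0.png")[140:255,180:335]; cv2.imwrite("pics/s0c.png",cv2.resize(a,None,fx=5,fy=5,interpolation=cv2.INTER_CUBIC))
E
```

```text
(no output)
```

View pics/t0c.png

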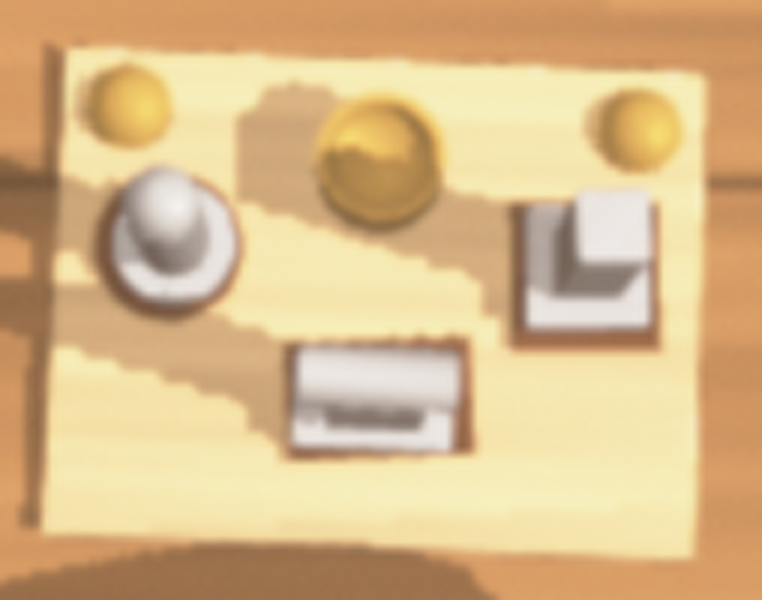

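View pics/s0c.png

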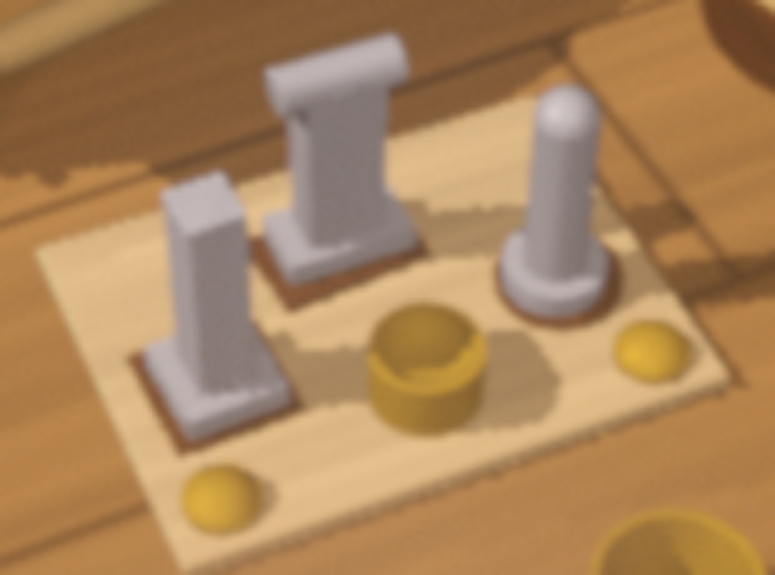

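Each stake stands roughly on its own pad, all gripable across world x. In the top crop the square top is at (613,226), the oblong bar at (381,376), the round foot at (174,243) and the die rim at (379,158). The scene crop confirms this.

```bash
cat > h.py <<'E'
import numpy as np,cv2
from scipy.spatial.transform import Rotation as Ro
from workcell import bot,vision
def plane(f,uv,z):
    uv=np.atleast_2d(np.array(uv,float)); F=192/np.tan(np.radians(float(f["fovy"]))/2)
    d=np.c_[(uv[:,0]-f["cx"])/F,(uv[:,1]-f["cy"])/F,np.ones(len(uv))]
    T=np.array(f["cam_to_world"]); d=d@T[:3,:3].T; o=T[:3,3]
    return (o+d*((z-o[2])/d[:,2])[:,None])[:,:2]
def proj(f,P):
    F=192/np.tan(np.radians(float(f["fovy"]))/2);T=np.array(f["cam_to_world"])
    p=(np.atleast_2d(P)-T[:3,3])@T[:3,:3]; return np.c_[p[:,0]/p[:,2]*F+f["cx"],p[:,1]/p[:,2]*F+f["cy"]]
def to(x,y,z,yaw=None):
    """shift (cm, tool axes) and tool-z turn to bring grasp point to x,y,z"""
    s=bot.observe(); R=Ro.from_euler('xyz',s["tool_rot"]); p=s["position"]+R.apply([0,0,.155])
    print("grasp",np.round(p,4),"rpy",np.round(s["tool_rot"],4),"t",round(s["clock"],2),"F",np.round(s["force"],1))
    out=R.inv().apply(np.array([x,y,z])-p)*100
    r=None
    if yaw is not None: r=(R.inv()*Ro.from_euler('xyz',[np.pi,0,yaw])).as_rotvec().round(3)
    print("shift cm",out.round(2),"rot",r)
E
python3 - <<'E'
from h import *
f=np.load("top0.npz"); g=np.load("scene0.npz")
c=lambda *p:[((x+.5)/6-.5+203,(y+.5)/6-.5+140) for x,y in p]
s=lambda *p:[((x+.5)/5-.5+180,(y+.5)/5-.5+140) for x,y in p]
print("sqtop",plane(f,c((613,226)),.126), plane(g,s((205,205)),.126))
print("sqtop edges",plane(f,c((575,190),(650,188),(648,262),(580,264)),.126))
print("sqfoot",plane(f,c((524,328),(650,328)),.026))
print("rfoot",plane(f,c((174,243)),.022),plane(g,s((554,258)),.026))
print("rtop scene/ top",plane(f,c((168,205)),.114),plane(g,s((567,112)),.114))
print("ob",plane(f,c((381,376)),.116),plane(f,c((290,450),(452,450)),.026),plane(f,c((302,348),(464,348)),.12))
print("ob scene",plane(g,s((338,77)),.118),plane(g,s((285,90),(400,55)),.118))
print("die",plane(f,c((379,158)),.04),plane(g,s((427,345)),.04))
print("board",plane(f,c((65,48),(704,72),(692,556),(42,532)),.01))
m=cv2.cvtColor(f["image"],cv2.COLOR_BGR2HSV)
t=((m[...,1]<60)).astype(np.uint8); t[:,:360]=0;t[:,450:]=0;t[:140]=0
q=max(cv2.findContours(t,0,1)[0],key=cv2.contourArea);r=cv2.minAreaRect(q);print("tray",r,plane(f,cv2.boxPoints(r),.02),plane(f,r[0],.02))
print("log",plane(f,(127,224.5),.046))
h=proj(f,[[.55,0,0],[.5,0,0]]);print(h)
to(.55,-.1,.25,np.pi/2)
E
```

```text
sqtop [[ 0.56905461 -0.08917832]] [[ 0.57140837 -0.08843935]]
sqtop edges [[ 0.58172387 -0.07609321]
 [ 0.58244255 -0.10226826]
 [ 0.55641569 -0.1011882 ]
 [ 0.55571847 -0.07752947]]
sqfoot [[ 0.54545695 -0.06512931]
 [ 0.5454214  -0.11321757]]
rfoot [[0.57876543 0.06825519]] [[0.57834872 0.06960465]]
rtop scene/ top [[0.57835896 0.06587497]] [[0.5771199  0.07034066]]
ob [[ 0.51778795 -0.00858017]] [[ 0.49908189  0.02387464]
 [ 0.49897018 -0.03740023]] [[ 0.52716674  0.01888593]
 [ 0.52711512 -0.03736116]]
ob scene [[ 0.52108139 -0.00731067]] [[ 0.51859609 -0.03033034]
 [ 0.52030782  0.02180356]]
die [[ 0.60853245 -0.009831  ]] [[ 0.60875229 -0.00864363]]
board [[ 0.65730856  0.11161319]
 [ 0.64818738 -0.13774832]
 [ 0.45935932 -0.12992011]
 [ 0.46917405  0.11851725]]
tray ((403.8371887207031, 217.87384033203125), (58.124839782714844, 126.7297134399414), 1.7357045412063599) [[ 0.3503427  -0.25123011]
 [ 0.64135217 -0.26910536]
 [ 0.63736281 -0.40562864]
 [ 0.34572127 -0.38335015]] [[ 0.4913389  -0.32707709]]
log [[0.47609193 0.29688316]]
[[261.25450439 193.67539823]
 [261.3022129  215.04494826]]
grasp [ 0.1952 -0.5935  0.2492] rpy [-3.1406e+00  1.0000e-04  3.1780e-01] t 0.1 F [ 0.1 -0.2  0.6]
shift cm [ 49.12 -35.79  -0.05] rot [-1.000e-03 -1.000e-03 -1.253e+00]
```

```bash
python3 -m creep '[[[1,0,0,0,0,0,-0.179],[1,0,0,0,0,0,-0.179],[1,0,0,0,0,0,-0.179],[1,0,0,0,0,0,-0.179],[1,0,0,0,0,0,-0.179],[1,0,0,0,0,0,-0.179],[1,0,0,0,0,0,-0.179],[1,0,0,0,0,0,0]]]'; python3 -c "
from h import *
to(.57,-.089,.22,np.pi/2)"
```

```text
clock: 1.1
position: [0.195, -0.5937, 0.4044]
tool_rot: [3.142, -0.001, 1.57]
force: [-0.3, 0.5, -0.4]
grip_width: 0.0853
finger_force: 0.0
grasp [ 0.195  -0.5936  0.2494] rpy [ 3.1415e+00 -7.0000e-04  1.5696e+00] t 1.1 F [-0.3  0.5 -0.4]
shift cm [50.51 37.44  2.97] rot [ 0.    -0.001 -0.001]
```

```bash
python3 -m creep '[[[1,4.6,3.4,0.27,0,0,0],[1,4.6,3.4,0.27,0,0,0],[1,4.6,3.4,0.27,0,0,0],[1,4.6,3.4,0.27,0,0,0],[1,4.6,3.4,0.27,0,0,0],[1,4.6,3.4,0.27,0,0,0],[1,4.6,3.4,0.27,0,0,0],[1,4.6,3.4,0.27,0,0,0],[1,4.6,3.4,0.27,0,0,0],[1,4.6,3.4,0.27,0,0,0],[1,4.5,3.4,0.27,0,0,0],[1,0,0,0,0,0,0]]]'; python3 -c "
from h import *
to(.57,-.089,.088,np.pi/2)"
```

```text
clock: 2.6
position: [0.5709, -0.0844, 0.3745]
tool_rot: [3.141, -0.002, 1.572]
force: [-0.3, -0.6, 0.1]
grip_width: 0.0854
finger_force: 0.0
grasp [ 0.5709 -0.0841  0.2195] rpy [ 3.1414e+00 -2.2000e-03  1.5716e+00] t 2.6 F [-0.3 -0.6  0.1]
shift cm [-0.52 -0.09 13.15] rot [ 0.    -0.002  0.001]
```

```bash
python3 -m creep '[[[1,-0.5,-0.1,1.0,0,0,0],[1,0,0,3,0,0,0],[1,0,0,3,0,0,0],[1,0,0,3,0,0,0],[1,0,0,2,0,0,0],[1,0,0,1.1,0,0,0],[1,0,0,0,0,0,0],[-1,0,0,0,0,0,0],[-1,0,0,0,0,0,0],[-1,0,0,0,0,0,0],[-1,0,0,0,0,0,0],[-1,0,0,0,0,0,0]]]' 70; python3 -c "
from h import *
to(.57,-.089,.16,np.pi/2)"
```

```text
clock: 4.1
position: [0.5685, -0.0938, 0.2445]
tool_rot: [3.141, 0.0, 1.571]
force: [0.0, -1.2, 5.9]
grip_width: 0.0256
finger_force: 69.4
grasp [ 0.5686 -0.0938  0.0895] rpy [3.1407e+00 2.0000e-04 1.5706e+00] t 4.1 F [ 0.  -1.2  5.9]
shift cm [ 0.48  0.14 -7.05] rot [ 0.001  0.    -0.   ]
```

```bash
python3 -m creep '[[[-1,0,0,-2,0,0,0],[-1,0,0,-3,0,0,0],[-1,-1,0,-0.5,0,0,0],[-1,-4,0.1,0,0,0,0],[-1,-4,0.2,0,0,0,0],[-1,-4,0.2,0,0,0,0],[-1,-4,0.2,0,0,0,0],[-1,-4,0.2,0,0,0,0],[-1,-2.5,0.1,0,0,0,0],[-1,-0.9,0,0,0,0,0],[-1,0,0,0,0,0,0],[-1,0,0,0,0,0,0]]]'; python3 -c "
from h import *
to(.578,-.338,.083,np.pi/2)"
```

```text
clock: 5.6
position: [0.5784, -0.3366, 0.2988]
tool_rot: [-3.141, -0.001, 1.572]
force: [0.9, 0.2, -6.7]
grip_width: 0.0253
finger_force: 70.6
grasp [ 0.5784 -0.3365  0.1438] rpy [-3.1413e+00 -7.0000e-04  1.5719e+00] t 5.6 F [ 0.9  0.2 -6.7]
shift cm [-0.15 -0.04  6.08] rot [-0.    -0.001  0.001]
```

```bash
python3 -m creep '[[[-1,0,0,2,0,0,0],[-1,0,0,2,0,0,0],[-1,0,0,1,0,0,0],[-1,0,0,0.7,0,0,0],[-1,0,0,0.3,0,0,0],[-1,0,0,0,0,0,0],[-1,0,0,0,0,0,0]]]'; python3 -c "
from h import *
to(.578,-.338,.0815,np.pi/2)"
```

```text
clock: 6.48
position: [0.5784, -0.3378, 0.2395]
tool_rot: [3.141, 0.0, 1.571]
force: [0.2, -0.2, -6.9]
grip_width: 0.0251
finger_force: 70.4
grasp [ 0.5785 -0.3378  0.0845] rpy [3.1409e+00 3.0000e-04 1.5707e+00] t 6.47 F [ 0.2 -0.2 -6.9]
shift cm [-0.01 -0.05  0.3 ] rot [ 0.001  0.    -0.   ]
```

```bash
python3 -m creep '[[[-1,0,0,0.15,0,0,0],[-1,0,0,0.12,0,0,0],[-1,0,0,0,0,0,0]]]'; python3 -m creep '[[[0.2,0,0,0,0,0,0],[1,0,0,0,0,0,0],[1,0,0,0,0,0,0],[1,0,0,0,0,0,0],[1,0,0,-2,0,0,0],[1,0,0,-4,0,0,0],[1,0,0,-5,0,0,0],[1,0,0,-1,0,0,0],[1,0,0,0,0,0,0]]]'; python3 - <<'E'
from h import *
to(.5785,.069,.20,np.pi/2)
f=vision.grab_frame("scene");cv2.imwrite("pics/s1.png",f["image"])
E
```

```text
clock: 6.85
position: [0.5783, -0.3378, 0.2366]
tool_rot: [3.141, 0.0, 1.571]
force: [-1.5, 0.2, -1.6]
grip_width: 0.0252
finger_force: 71.2
clock: 7.98
position: [0.5783, -0.3377, 0.3576]
tool_rot: [3.14, 0.001, 1.571]
force: [1.1, -0.2, -0.9]
grip_width: 0.0854
finger_force: 0.0
grasp [ 0.5785 -0.3379  0.2026] rpy [3.1402e+00 9.0000e-04 1.5706e+00] t 7.97 F [ 1.1 -0.2 -0.9]
shift cm [ 4.069e+01 -1.000e-02  2.200e-01] rot [ 0.001  0.001 -0.   ]
```

View pics/s1.png

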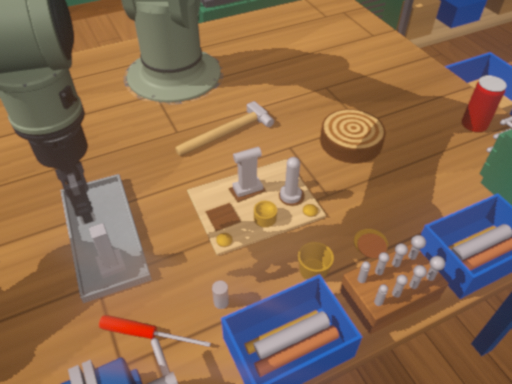

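The square stake stands upright in the tray at about (97,250). Round stake next.

```bash
python3 -m creep '[[[1,3,0,0,0,0,0],[1,5.5,0,0,0,0,0],[1,5.5,0,0,0,0,0],[1,5.5,0,0,0,0,0],[1,5.5,0,0,0,0,0],[1,5.5,0,0,0,0,0],[1,5.5,0,0,0,0,0],[1,3.5,0,0,0,0,0],[1,1.2,0,0.2,0,0,0],[1,0,0,0,0,0,0],[1,0,0,0,0,0,0]]]'; python3 -c "
from h import *
to(.5785,.069,.088,np.pi/2)"
```

```text
clock: 9.4
position: [0.5784, 0.0678, 0.3539]
tool_rot: [-3.141, 0.001, 1.569]
force: [1.0, -0.3, -0.2]
grip_width: 0.0852
finger_force: 0.0
grasp [0.5783 0.0677 0.1989] rpy [-3.1408e+00  7.0000e-04  1.5691e+00] t 9.4 F [ 1.  -0.3 -0.2]
shift cm [ 0.14  0.03 11.09] rot [-0.001  0.001 -0.002]
```

```bash
python3 -m creep '[[[1,0.1,0,2,0,0,0],[1,0,0,3,0,0,0],[1,0,0,3,0,0,0],[1,0,0,2,0,0,0],[1,0,0,1.1,0,0,0],[1,0,0,0,0,0,0],[-1,0,0,0,0,0,0],[-1,0,0,0,0,0,0],[-1,0,0,0,0,0,0],[-1,0,0,0,0,0,0],[-1,0,0,0,0,0,0],[-1,0,0,0,0,0,0]]]'; python3 -c "
from h import *
to(.491,-.327,.14,np.pi/2)"
```

```text
clock: 10.9
position: [0.5783, 0.0703, 0.2439]
tool_rot: [3.141, 0.0, 1.571]
force: [-2.6, 0.7, 7.9]
grip_width: 0.0268
finger_force: 68.2
grasp [0.5784 0.0703 0.0889] rpy [3.1412e+00 1.0000e-04 1.5708e+00] t 10.9 F [-2.6  0.7  7.9]
shift cm [-39.73  -8.73  -5.11] rot [ 0.  0. -0.]
```

```bash
python3 -m creep '[[[-1,0,0,-2,0,0,0],[-1,0,0,-4,0,0,0],[-1,0,0,-4,0,0,0],[-1,-1,0,-3,0,0,0],[-1,-4,0,-1,0,0,0],[-1,-5.5,0,0,0,0,0],[-1,-5.5,0,0,0,0,0],[-1,-5.5,-1.5,0,0,0,0],[-1,-5.5,-2.5,0,0,0,0],[-1,-5.5,-2.5,0,0,0,0],[-1,-5,-2.2,2,0,0,0],[-1,-2.2,0,2,0,0,0]]]';python3 -m creep '[[[-1,0,0,3,0,0,0],[-1,0,0,2,0,0,0],[-1,0,0,0,0,0,0],[-1,0,0,0,0,0,0]]]'; python3 -c "
from h import *
to(.491,-.327,.0815,np.pi/2)"
```

```text
clock: 12.4
position: [0.4889, -0.33, 0.3438]
tool_rot: [-3.141, 0.001, 1.566]
force: [0.7, 1.0, -7.0]
grip_width: 0.0264
finger_force: 70.3
clock: 12.9
position: [0.4916, -0.3267, 0.2946]
tool_rot: [3.141, 0.001, 1.571]
force: [0.5, 0.2, -6.5]
grip_width: 0.0265
finger_force: 70.4
grasp [ 0.4917 -0.3268  0.1396] rpy [3.1405e+00 5.0000e-04 1.5709e+00] t 12.9 F [ 0.5  0.2 -6.5]
shift cm [-0.02 -0.08  5.81] rot [0.001 0.001 0.   ]
```

```bash
python3 -m creep '[[[-1,0,0,2,0,0,0],[-1,0,0,2,0,0,0],[-1,0,0,1,0,0,0],[-1,0,0,0.5,0,0,0],[-1,0,0,0.15,0,0,0],[-1,0,0,0.1,0,0,0],[-1,0,0,0.05,0,0,0],[-1,0,0,0,0,0,0]]]'; python3 -c "
from h import *
to(.491,-.327,.0809)"
```

```text
clock: 13.9
position: [0.4914, -0.3268, 0.2359]
tool_rot: [3.141, 0.001, 1.571]
force: [-2.9, 1.2, 3.8]
grip_width: 0.0264
finger_force: 71.2
grasp [ 0.4915 -0.3269  0.0809] rpy [3.1410e+00 5.0000e-04 1.5707e+00] t 13.9 F [-2.9  1.2  3.8]
shift cm [-0.01 -0.05 -0.  ] rot None
```

```bash
python3 -m creep '[[[0.2,0,0,0,0,0,0],[1,0,0,0,0,0,0],[1,0,0,0,0,0,0],[1,0,0,0,0,0,0],[1,0,0,-2,0,0,0],[1,0,0,-4,0,0,0],[1,0,0,-5,0,0,0],[1,0,0,-1,0,0,0],[1,1,0.2,0,0,0,0],[1,5,0.4,0,0,0,0],[1,5,0.4,0,0,0,0],[1,5,0.4,0,0,0,0]]]'; python3 -m creep '[[[1,5.5,0.5,0,0,0,0],[1,5.5,0.5,0,0,0,0],[1,3.8,0.4,0,0,0,0],[1,1.1,0,0,0,0,0],[1,0,0,0,0,0,0],[1,0,0,0,0,0,0]]]'; python3 - <<'E'
from h import *
to(.5195,-.008,.088,np.pi/2)
E
```

```text
clock: 15.4
position: [0.5049, -0.1644, 0.3543]
tool_rot: [-3.14, -0.001, 1.571]
force: [-0.0, 0.2, 0.4]
grip_width: 0.0855
finger_force: 0.0
clock: 16.15
position: [0.5191, -0.0089, 0.3549]
tool_rot: [-3.141, 0.0, 1.569]
force: [1.1, 0.2, -0.5]
grip_width: 0.0854
finger_force: 0.0
grasp [ 0.519  -0.009   0.1999] rpy [-3.1408e+00  5.0000e-04  1.5693e+00] t 16.15 F [ 1.1  0.2 -0.5]
shift cm [ 0.1   0.06 11.19] rot [-0.001  0.    -0.002]
```

```bash
python3 -m creep '[[[1,0,0,2,0,0,0],[1,0,0,3,0,0,0],[1,0,0,3,0,0,0],[1,0,0,2,0,0,0],[1,0,0,1.2,0,0,0],[1,0,0,0,0,0,0],[-1,0,0,0,0,0,0],[-1,0,0,0,0,0,0],[-1,0,0,0,0,0,0],[-1,0,0,0,0,0,0],[-1,0,0,0,0,0,0],[-1,0,0,0,0,0,0]]]'; python3 -c "
from h import *
to(.403,-.32,.14,np.pi/2)"
```

```text
clock: 17.65
position: [0.5192, -0.0077, 0.2435]
tool_rot: [-3.141, 0.0, 1.571]
force: [-4.0, -0.5, 6.7]
grip_width: 0.0214
finger_force: 68.5
grasp [ 0.5191 -0.0077  0.0885] rpy [-3.1413e+00  2.0000e-04  1.5707e+00] t 17.65 F [-4.  -0.5  6.7]
shift cm [-31.23 -11.61  -5.14] rot [-0.  0. -0.]
```

```bash
python3 -m creep '[[[-1,0,0,-2,0,0,0],[-1,0,0,-3,0,0,0],[-1,-2,-0.7,-1,0,0,0],[-1,-5,-1.8,0,0,0,0],[-1,-5,-1.9,0,0,0,0],[-1,-5,-1.9,0,0,0,0],[-1,-5,-1.9,0,0,0,0],[-1,-5,-1.9,0,0,0,0],[-1,-3,-1.2,0,0,0,0],[-1,-1.2,-0.3,0.8,0,0,0],[-1,0,0,0,0,0,0],[-1,0,0,0,0,0,0]]]'; python3 -c "
from h import *
to(.403,-.32,.0805,np.pi/2)"
```

```text
clock: 19.15
position: [0.4038, -0.3186, 0.2952]
tool_rot: [-3.142, -0.001, 1.572]
force: [0.2, 1.2, -7.4]
grip_width: 0.0209
finger_force: 69.8
grasp [ 0.4038 -0.3184  0.1402] rpy [-3.1416e+00 -8.0000e-04  1.5724e+00] t 19.15 F [ 0.2  1.2 -7.4]
shift cm [-0.16 -0.08  5.97] rot [-0.    -0.001  0.002]
```

```bash
python3 -m creep '[[[-1,0,0,2,0,0,0],[-1,0,0,2,0,0,0],[-1,0,0,1,0,0,0],[-1,0,0,0.6,0,0,0],[-1,0,0,0.2,0,0,0],[-1,0,0,0.1,0,0,0],[-1,0,0,0.07,0,0,0],[-1,0,0,0,0,0,0]]]'; python3 -c "
from h import *
to(.403,-.32,.0805)"
```

```text
clock: 20.15
position: [0.4033, -0.3198, 0.2358]
tool_rot: [3.141, 0.0, 1.571]
force: [0.4, 0.3, -8.1]
grip_width: 0.0213
finger_force: 69.6
grasp [ 0.4033 -0.3198  0.0808] rpy [3.1414e+00 2.0000e-04 1.5706e+00] t 20.15 F [ 0.4  0.3 -8.1]
shift cm [-0.02 -0.03  0.03] rot None
```

```bash
python3 -m creep '[[[-1,0,0,0.05,0,0,0],[-1,0,0,0.03,0,0,0],[-1,0,0,0,0,0,0]]]'; python3 -m creep '[[[0.2,0,0,0,0,0,0],[1,0,0,0,0,0,0],[1,0,0,0,0,0,0],[1,0,0,0,0,0,0],[1,0,0,-2,0,0,0],[1,0,0,-4,0,0,0],[1,0,0,-5,0,0,0],[1,0,0,-1,0,0,0],[1,0,0,0,0,0,0]]]'; python3 - <<'E'
from h import *
for n in("scene","top"):
    f=vision.grab_frame(n); np.savez(f"{n}2.npz",**f)
    a=f["image"]; a=a[150:270,190:340] if n=="top" else a[150:320,50:340]
    k=5 if n=="top" else 2.7
    cv2.imwrite(f"pics/{n}2c.png",cv2.resize(a,None,fx=k,fy=k,interpolation=cv2.INTER_CUBIC))
to(.6085,-.009,.20,np.pi/2)
E
```

```text
clock: 20.52
position: [0.4034, -0.3197, 0.2355]
tool_rot: [3.141, 0.001, 1.571]
force: [-4.1, 2.9, 10.2]
grip_width: 0.0212
finger_force: 72.2
clock: 21.65
position: [0.4032, -0.3198, 0.3549]
tool_rot: [3.141, 0.001, 1.57]
force: [0.2, -0.0, 0.1]
grip_width: 0.0855
finger_force: 0.0
grasp [ 0.4028 -0.3195  0.1986] rpy [-3.1403e+00 -9.0000e-04  1.5708e+00] t 21.75 F [-0.   0.  -0.4]
shift cm [31.05 20.57 -0.13] rot [-0.001 -0.001 -0.   ]
```

View pics/top2c.png

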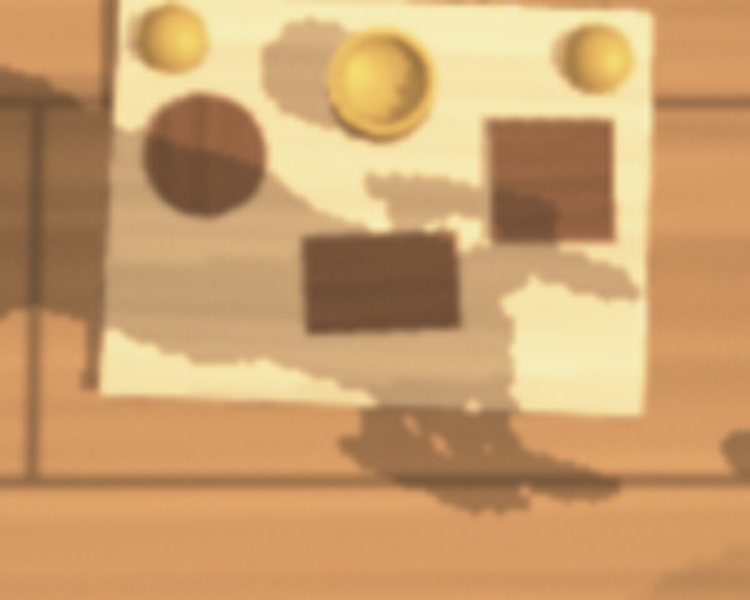

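View pics/scene2c.png

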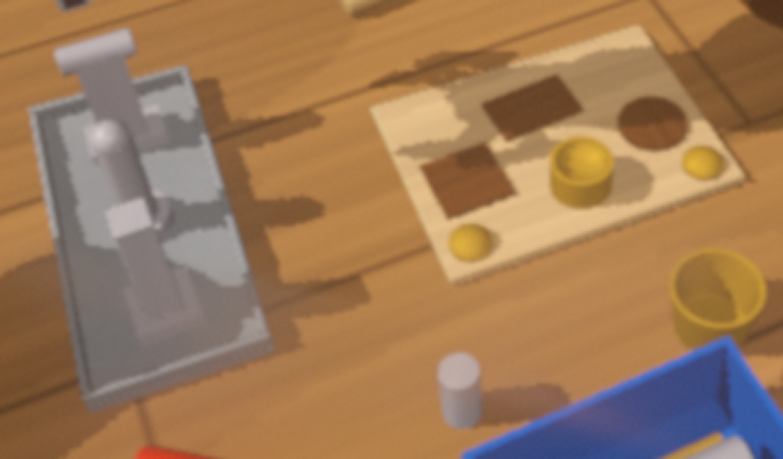

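All three pads are bare and the stakes are upright in the tray. In the top crop the pads are round at (205,155), square at (550,180) and oblong at (381,283). Next: measure the pads from both views and move to the die.

```bash
python3 - <<'E'
from h import *
seed={"round":(.5785,.069),"square":(.57,-.089),"oblong":(.519,-.008)}
for n in("top","scene"):
    f=np.load(n+"2.npz"); im=cv2.resize(f["image"],None,fx=4,fy=4,interpolation=cv2.INTER_CUBIC)
    for k,(x,y) in seed.items():
        u,v=proj(f,[[x,y,.014]])[0]
        m=(im[...,1]<np.array(105 if n=="top" else 100)).astype(np.uint8)
        m&=(im[...,2].astype(int)-im[...,0]<110).astype(np.uint8)
        box=np.zeros_like(m); cv2.circle(box,(int(u*4),int(v*4)),75 if n=="top" else 90,1,-1); m&=box
        c=max(cv2.findContours(m,0,1)[0],key=cv2.contourArea)
        P=plane(f,(c[:,0,:]+.5)/4-.5,.013).astype(np.float32)
        r=cv2.minAreaRect(P*1000); print(n,k,"ctr",np.round(r[0],1),"size",np.round(r[1],1),"ang",round(r[2],2))
    # log
    m=cv2.cvtColor(f["image"],cv2.COLOR_BGR2HSV)
    if n=="top":
        print("logpx",m[224,127],m[224,80])
E
```

```text
top round ctr [577.8  71.8] size [53.2 52.7] ang 25.45
top square ctr [565.8 -89. ] size [53.2 53. ] ang 0.02
top oblong ctr [519.7 -10.3] size [43.5 69.3] ang 1.99
logpx [ 13 141 139] [ 14 133 146]
scene round ctr [578.4  72. ] size [55.9 57.3] ang 59.87
scene square ctr [567.6 -87.8] size [55.7 59. ] ang 88.88
scene oblong ctr [520.5  -9.1] size [47.8 73.2] ang 2.17
```

```bash
python3 -m creep '[[[1,2,1.3,0,0,0,0],[1,4.5,3,0,0,0,0],[1,4.7,3.1,0,0,0,0],[1,4.7,3.1,0,0,0,0],[1,4.7,3.1,0,0,0,0],[1,4.7,3.1,0,0,0,0],[1,4,2.7,0,0,0,0],[1,1.7,1.2,0,0,0,0],[1,0,0,0,0,0,0],[1,0,0,0,0,0,0]]]'; python3 -c "
from h import *
to(.6085,-.009,.032,np.pi/2)"
```

```text
clock: 23.0
position: [0.6088, -0.011, 0.3541]
tool_rot: [-3.14, 0.001, 1.57]
force: [-0.3, 0.1, 0.2]
grip_width: 0.0854
finger_force: 0.0
grasp [ 0.6086 -0.0111  0.1991] rpy [-3.1402e+00  7.0000e-04  1.5695e+00] t 23.0 F [-0.3  0.1  0.2]
shift cm [2.300e-01 1.000e-02 1.671e+01] rot [-0.001  0.001 -0.001]
```

```bash
python3 -m creep '[[[1,0.1,0,2,0,0,0],[1,0,0,4,0,0,0],[1,0,0,4,0,0,0],[1,0,0,3,0,0,0],[1,0,0,2,0,0,0],[1,0,0,1.2,0,0,0],[1,0,0,0.3,0,0,0],[1,0,0,0,0,0,0]]]'; python3 -m creep '[[[-1,0,0,0,0,0,0],[-1,0,0,0,0,0,0],[-1,0,0,0,0,0,0],[-1,0,0,0,0,0,0],[-1,0,0,0,0,0,0]]]' 60; python3 -c "
from h import *
to(.476,.297,.15,np.pi/2)"
```

```text
clock: 24.0
position: [0.6095, -0.0088, 0.1904]
tool_rot: [3.141, 0.0, 1.571]
force: [-0.1, -0.5, 0.7]
grip_width: 0.0855
finger_force: 0.0
clock: 24.62
position: [0.6094, -0.0087, 0.1907]
tool_rot: [3.141, 0.0, 1.571]
force: [-4.1, -0.3, 11.2]
grip_width: 0.0481
finger_force: 60.3
grasp [ 0.6095 -0.0088  0.0357] rpy [3.1409e+00 3.0000e-04 1.5706e+00] t 24.62 F [-4.1 -0.3 11.2]
shift cm [ 30.57 -13.35 -11.45] rot [ 0.001  0.    -0.   ]
```

```bash
python3 -m creep '[[[-1,0,0,-1.5,0,0,0],[-1,0,0,-3,0,0,0],[-1,1,-0.4,-4,0,0,0],[-1,4,-1.8,-2.5,0,0,0],[-1,5,-2.2,0,0,0,0],[-1,5,-2.2,0,0,0,0],[-1,5,-2.2,0,0,0,0],[-1,5,-2.2,0,0,0,0],[-1,3.8,-1.6,0,0,0,0],[-1,1.6,-0.7,0,0,0,0],[-1,0,0,0,0,0,0],[-1,0,0,0,0,0,0]]]'; python3 - <<'E'
from h import *
for n,w in(("top",(127,225)),("scene",(352,130))):
    f=np.load(n+"0.npz"); g=cv2.cvtColor(f["image"],cv2.COLOR_BGR2GRAY)
    p=plane(f,w,.046)[0]
    # rectify log top plane at 0.5 mm/px and refine by ring symmetry
    N=300; ys,xs=np.mgrid[0:N,0:N]; X=.476+(xs-150)*.0005; Y=.297+(ys-150)*.0005
    uv=proj(f,np.c_[X.ravel(),Y.ravel(),np.full(N*N,.046)]).astype(np.float32)
    w2=cv2.remap(g,uv[:,0].reshape(N,N),uv[:,1].reshape(N,N),cv2.INTER_CUBIC)
    c=cv2.HoughCircles(w2,cv2.HOUGH_GRADIENT_ALT,1,5,param1=120,param2=.7,minRadius=8,maxRadius=145)
    print(n,p, None if c is None else [(round(.476+(a-150)*.0005,4),round(.297+(b-150)*.0005,4),r/2) for a,b,r in c.reshape(-1,c.shape[-1])[:,:3]])
to(.476,.297,.0717,np.pi/2)
E
```

```text
clock: 26.12
position: [0.4769, 0.2941, 0.2999]
tool_rot: [3.141, 0.001, 1.569]
force: [-0.2, 0.2, -4.1]
grip_width: 0.0481
finger_force: 63.5
top [0.47498945 0.29684859] [(np.float32(0.477), np.float32(0.299), np.float32(61.275497)), (np.float32(0.477), np.float32(0.299), np.float32(52.40433)), (np.float32(0.477), np.float32(0.299), np.float32(42.261368)), (np.float32(0.4565), np.float32(0.2805), np.float32(58.25391)), (np.float32(0.4885), np.float32(0.2725), np.float32(51.798603)), (np.float32(0.477), np.float32(0.299), np.float32(34.503937)), (np.float32(0.4945), np.float32(0.318), np.float32(49.228226)), (np.float32(0.477), np.float32(0.299), np.float32(24.147356)), (np.float32(0.4565), np.float32(0.2805), np.float32(48.559124)), (np.float32(0.4505), np.float32(0.307), np.float32(46.809013)), (np.float32(0.46), np.float32(0.2895), np.float32(34.88069)), (np.float32(0.477), np.float32(0.299), np.float32(16.552193)), (np.float32(0.477), np.float32(0.299), np.float32(7.175095)), (np.float32(0.4115), np.float32(0.3425), np.float32(6.907626)), (np.float32(0.42), np.float32(0.2265), np.float32(6.7321134))]
scene [0.48345039 0.29189462] [(np.float32(0.4755), np.float32(0.3), np.float32(61.109894)), (np.float32(0.4755), np.float32(0.3), np.float32(51.732773)), (np.float32(0.4755), np.float32(0.3), np.float32(42.211853)), (np.float32(0.4755), np.float32(0.3), np.float32(34.10848)), (np.float32(0.504), np.float32(0.305), np.float32(49.463963)), (np.float32(0.4755), np.float32(0.3), np.float32(24.106802)), (np.float32(0.4755), np.float32(0.3), np.float32(15.953783)), (np.float32(0.4755), np.float32(0.3), np.float32(6.712332))]
grasp [0.477  0.294  0.1449] rpy [3.1413e+00 8.0000e-04 1.5693e+00] t 26.12 F [-0.2  0.2 -4.1]
shift cm [ 0.31 -0.1   7.32] rot [ 0.     0.001 -0.001]
```

```bash
python3 -m creep '[[[-1,0.4,0,2,0,0,0],[-1,0,0,2,0,0,0],[-1,0,0,1.5,0,0,0],[-1,0,0,1,0,0,0],[-1,0,0,0.4,0,0,0],[-1,0,0,0,0,0,0],[-1,0,0,0,0,0,0]]]'; python3 -c "
from h import *
to(.476,.2995,.0717,np.pi/2)"
```

```text
clock: 27.0
position: [0.4765, 0.2994, 0.2313]
tool_rot: [3.141, -0.0, 1.571]
force: [-0.5, 0.4, -4.8]
grip_width: 0.0479
finger_force: 63.5
grasp [0.4766 0.2994 0.0763] rpy [ 3.1409e+00 -4.0000e-04  1.5707e+00] t 27.0 F [-0.5  0.4 -4.8]
shift cm [ 0.01 -0.06  0.46] rot [ 0.001 -0.    -0.   ]
```

```bash
python3 -m creep '[[[-1,0,0,0.25,0,0,0],[-1,0,0,0.1,0,0,0],[-1,0,0,0.08,0,0,0],[-1,0,0,0.03,0,0,0],[-1,0,0,0,0,0,0]]]'; python3 -c "
from h import *
to(.476,.2995,.0717,np.pi/2)"
```

```text
clock: 27.62
position: [0.4763, 0.2993, 0.2262]
tool_rot: [-3.142, -0.0, 1.571]
force: [0.3, -0.2, -4.4]
grip_width: 0.0484
finger_force: 63.5
grasp [0.4763 0.2993 0.0712] rpy [-3.1416 -0.      1.5708] t 27.62 F [ 0.3 -0.2 -4.4]
shift cm [ 0.02 -0.03 -0.05] rot [-0. -0. -0.]
```

```bash
python3 -m creep '[[[-1,0,0,0.05,0,0,0],[-1,0,0,0,0,0,0]]]'|grep -E "force|pos"; python3 -m creep '[[[-1,0,0,0.05,0,0,0],[-1,0,0,0,0,0,0]]]'|grep -E "force|pos"
```

```text
position: [0.4763, 0.2993, 0.2258]
force: [-0.3, -0.6, -2.5]
finger_force: 63.7
position: [0.4763, 0.2994, 0.2257]
force: [-3.6, -2.0, 7.4]
finger_force: 64.9
```

```bash
python3 -m creep '[[[0.4,0,0,0,0,0,0],[1,0,0,0,0,0,0],[1,0,0,0,0,0,0],[1,0,0,0,0,0,0],[1,0,0,-2,0,0,0],[1,0,0,-4,0,0,0],[1,0,0,-5,0,0,0],[1,-1,0,-2,0,0,0],[1,-4,0,0,0,0,0],[1,-4,0,0,0,0,0],[1,-4,0,0,0,0,0],[1,0,0,0,0,0,0]]]'; python3 - <<'E'
from h import *
f=vision.grab_frame("top"); np.savez("top3.npz",**f)
f2=vision.grab_frame("scene"); np.savez("scene3.npz",**f2)
a=f["image"][140:290,365:445]; b=f["image"][180:280,80:200]
k=cv2.resize(a,None,fx=4,fy=4,interpolation=3);l=cv2.resize(b,None,fx=3,fy=3,interpolation=3)
o=np.zeros((600,700,3),np.uint8);o[:600,:320]=k;o[:300,330:690]=l
cv2.imwrite("pics/t3.png",o)
E
```

```text
clock: 29.62
position: [0.4764, 0.1662, 0.3557]
tool_rot: [3.141, 0.002, 1.567]
force: [-0.5, 0.2, 0.5]
grip_width: 0.0851
finger_force: 0.0
```

View pics/t3.png

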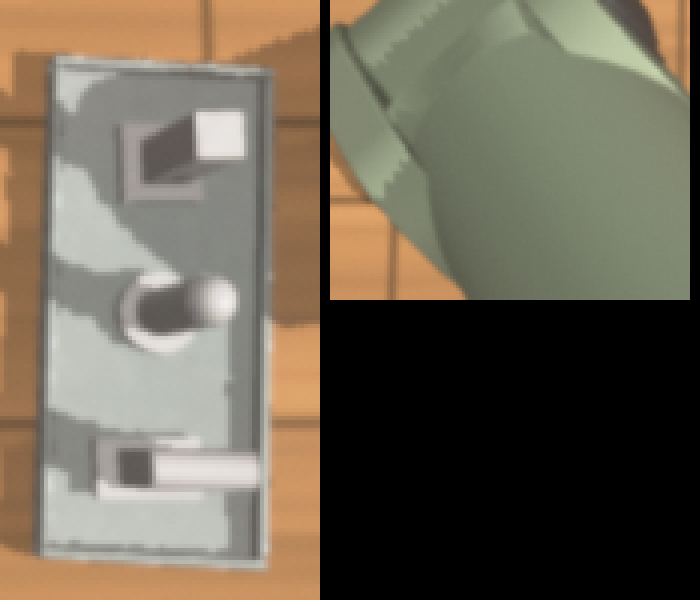

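Stakes stand upright in the tray at: square top (220,135), round dome (213,300), oblong bar (206,470) in the crop. The arm hides the log.

```bash
python3 - <<'E'
from h import *
f=np.load("top3.npz")
c=lambda *p:[((x+.5)/4-.5+365,(y+.5)/4-.5+140) for x,y in p]
print("sq",plane(f,c((220,135)),.118)); print("sqfoot L/B",plane(f,c((120,163),(160,201)),.018))
print("rd",plane(f,c((213,300)),.104),"foot L/bot",plane(f,c((120,312),(165,351)),.018))
print("ob",plane(f,c((206,470)),.107),"ends",plane(f,c((153,470),(260,470)),.107), "foot L/bot",plane(f,c((95,470),(150,500)),.018))
to(.5785,-.333,.2,np.pi/2)
E
```

```text
sq [[ 0.57865159 -0.33388722]]
sqfoot L/B [[ 0.57869273 -0.30949532]
 [ 0.5564392  -0.33203306]]
rd [[ 0.49223771 -0.33125181]] foot L/bot [[ 0.49209619 -0.30637429]
 [ 0.46963484 -0.33157419]]
ob [[ 0.4027981  -0.32278619]] ends [[ 0.40291151 -0.29482195]
 [ 0.40268239 -0.35131831]] foot L/bot [[ 0.40209903 -0.2888024 ]
 [ 0.3850672  -0.3196909 ]]
grasp [0.4764 0.1692 0.2008] rpy [ 3.1411e+00 -3.0000e-04  1.5700e+00] t 29.73 F [ 0.3  0.3 -0.2]
shift cm [-50.21  10.25   0.07] rot [ 0.001 -0.    -0.001]
```

```bash
python3 -m creep '[[[1,-2.5,0.5,0,0,0,0],[1,-5.5,1.1,0,0,0,0],[1,-5.5,1.1,0,0,0,0],[1,-5.5,1.1,0,0,0,0],[1,-5.5,1.1,0,0,0,0],[1,-5.5,1.1,0,0,0,0],[1,-5.5,1.1,0,0,0,0],[1,-5.5,1.1,0,0,0,0],[1,-5.5,1.1,0,0,0,0],[1,-3.2,0.8,0,0,0,0],[1,-0.5,0.2,0,0,0,0],[1,0,0,0,0,0,0]]]'; python3 -m creep '[[[1,0,0,0,0,0,0]]]' >/dev/null;python3 -c "
from h import *
to(.5785,-.333,.082,np.pi/2)"
```

```text
clock: 31.22
position: [0.5798, -0.3315, 0.3551]
tool_rot: [3.142, -0.001, 1.572]
force: [0.2, 0.8, -0.9]
grip_width: 0.0857
finger_force: 0.0
grasp [ 0.5797 -0.331   0.2004] rpy [ 3.1415e+00 -5.0000e-04  1.5727e+00] t 31.35 F [0.4 0.8 0.4]
shift cm [-0.2  -0.12 11.84] rot [ 0.    -0.001  0.002]
```

```bash
python3 -m creep '[[[1,-0.1,-0.1,2,0,0,0],[1,0,0,3,0,0,0],[1,0,0,3,0,0,0],[1,0,0,2.5,0,0,0],[1,0,0,1.3,0,0,0],[1,0,0,0,0,0,0],[-1,0,0,0,0,0,0],[-1,0,0,0,0,0,0],[-1,0,0,0,0,0,0],[-1,0,0,0,0,0,0],[-1,0,0,0,0,0,0],[-1,0,0,0,0,0,0]]]' 70; python3 - <<'E'
from h import *
to(.567,-.0885,.14,np.pi/2-.01)
f=vision.grab_frame("top"); a=f["image"]; b=a[180:280,80:200]
np.savez("top4.npz",**f)
cv2.imwrite("pics/t4.png",cv2.resize(b,None,fx=5,fy=5,interpolation=3))
E
```

```text
clock: 32.85
position: [0.5785, -0.3338, 0.2378]
tool_rot: [3.141, 0.001, 1.571]
force: [-0.8, 0.1, 6.3]
grip_width: 0.0255
finger_force: 70.7
grasp [ 0.5786 -0.3339  0.0828] rpy [3.1407e+00 5.0000e-04 1.5707e+00] t 32.85 F [-0.8  0.1  6.3]
shift cm [24.54 -1.16 -5.73] rot [0.001 0.001 0.01 ]
```

View pics/t4.png

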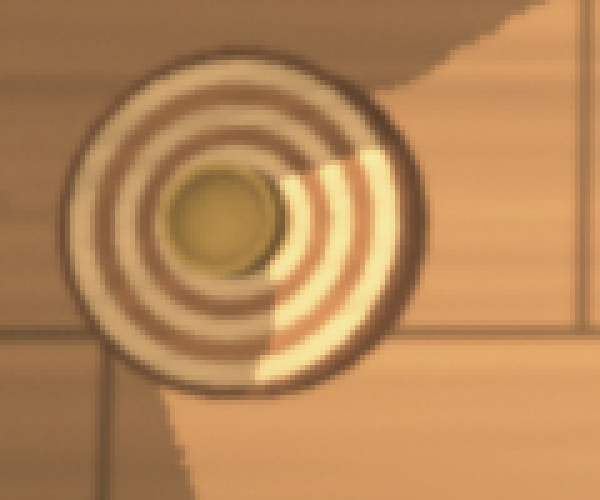

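The die sits centred on the rings (die top at (221,218), rings about (234,222), the difference being parallax). Now placing the square stake.

```bash
python3 -m creep '[[[-1,0,0,-2,0,0,0],[-1,0,0,-3,0,0,0],[-1,1.5,0,-1,0,0,0.01],[-1,4,-0.2,0,0,0,0],[-1,4,-0.2,0,0,0,0],[-1,4,-0.2,0,0,0,0],[-1,4,-0.2,0,0,0,0],[-1,4,-0.2,0,0,0,0],[-1,2.3,-0.2,0,0,0,0],[-1,0.7,0,0,0,0,0],[-1,0,0,0,0,0,0],[-1,0,0,0,0,0,0]]]';python3 -m creep '[[[-1,0,0,0,0,0,0]]]' >/dev/null; python3 -c "
from h import *
to(.567,-.0885,.0908,np.pi/2-.01)"
```

```text
clock: 34.4
position: [0.5685, -0.0896, 0.2971]
tool_rot: [-3.141, 0.0, 1.559]
force: [0.5, -0.1, -7.0]
grip_width: 0.0254
finger_force: 70.4
grasp [ 0.5685 -0.0895  0.1421] rpy [-3.1414e+00  1.0000e-04  1.5595e+00] t 34.52 F [-0.6 -0.1 -7.3]
shift cm [ 0.1  -0.15  5.13] rot [-0.     0.    -0.001]
```

```bash
python3 -m creep '[[[-1,0,-0.15,1.5,0,0,0],[-1,0,0,1.5,0,0,0],[-1,0,0,1,0,0,0],[-1,0,0,0.6,0,0,0],[-1,0,0,0.2,0,0,0],[-1,0,0,0,0,0,0],[-1,0,0,0,0,0,0]]]'>/dev/null;python3 -c "
from h import *
to(.567,-.0885,.0908,np.pi/2-.01)
for n in('top','scene'): np.savez(n+'5.npz',**vision.grab_frame(n))
f=np.load('top5.npz')['image'][150:230,210:340];g=np.load('scene5.npz')['image'][165:245,185:315]
cv2.imwrite('pics/p5.png',cv2.resize(np.hstack([f,g]),None,fx=3,fy=3,interpolation=3))"
```

```text
grasp [ 0.5673 -0.0886  0.0946] rpy [3.1410e+00 1.0000e-04 1.5607e+00] t 35.4 F [-0.   0.1 -7.4]
shift cm [ 0.01 -0.03  0.38] rot [ 0.001  0.    -0.   ]
```

View pics/p5.png

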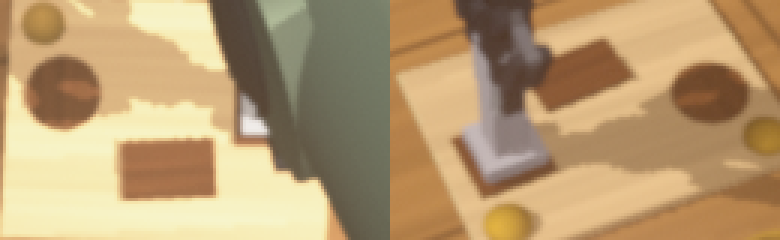

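The square foot hovers over its pad at crop (505,155). Lowering the last 3.8 mm.

```bash
python3 -m creep '[[[-1,0,0,0.2,0,0,0],[-1,0,0,0.1,0,0,0],[-1,0,0,0.05,0,0,0],[-1,0,0,0,0,0,0]]]'|grep -E "pos|force"; python3 -m creep '[[[-1,0,0,0.05,0,0,0],[-1,0,0,0,0,0,0]]]'|grep -E "pos|force"
```

```text
position: [0.567, -0.0886, 0.2458]
force: [-1.9, -0.2, -1.1]
finger_force: 71.1
position: [0.5671, -0.0886, 0.2458]
force: [-6.4, -0.1, 9.2]
finger_force: 72.7
```

Contact. Release and go to the round stake (.492,-.330).

```bash
python3 -m creep '[[[0.2,0,0,0,0,0,0],[1,0,0,0,0,0,0],[1,0,0,0,0,0,0],[1,0,0,0,0,0,0],[1,0,0,-2,0,0,0],[1,0,0,-4,0,0,0],[1,0,0,-4,0,0,0],[1,-2,-0.4,-1,0,0,0],[1,-5,-1.4,0,0,0,0],[1,-5,-1.5,0,0,0,0],[1,-5,-1.5,0,0,0,0],[1,-5,-1.5,0,0,0,0]]]'>/dev/null;python3 -m creep '[[[1,-2,-1,0,0,0,0],[1,0,0,0,0,0,0],[1,0,0,0,0,0,0]]]'>/dev/null;python3 - <<'E'
from h import *
to(.492,-.330,.082,np.pi/2)
for n in('top','scene'): np.savez(n+'6.npz',**vision.grab_frame(n))
f=np.load('top6.npz')['image'][150:230,260:330];g=np.load('scene6.npz')['image'][165:245,185:255]
cv2.imwrite('pics/p6.png',cv2.resize(np.hstack([f,g]),None,fx=5.6,fy=5.6,interpolation=3))
E
```

```text
grasp [ 0.4922 -0.3269  0.2002] rpy [ 3.1413e+00 -5.0000e-04  1.5617e+00] t 38.12 F [0.4 0.6 0.4]
shift cm [-0.31 -0.02 11.82] rot [ 0.    -0.001 -0.009]
```

View pics/p6.png

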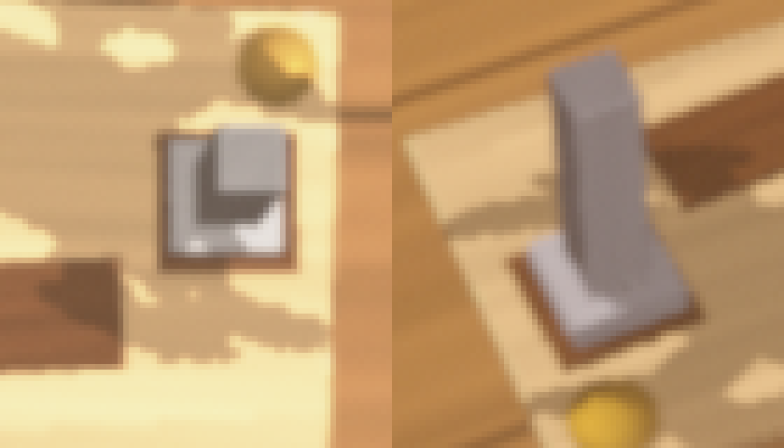

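```bash
python3 - <<'E'
from h import *
f=np.load("top6.npz"); g=np.load("scene6.npz"); k=5.6
t=lambda *p:[((x+.5)/k-.5+260,(y+.5)/k-.5+150) for x,y in p]
s=lambda *p:[((x-392+.5)/k-.5+185,(y+.5)/k-.5+165) for x,y in p]
print("top pad L,R,B,T",plane(f,t((158,200),(297,200),(227,270),(227,133)),.014)*1000)
print("top foot L,R,B,T",plane(f,t((167,200),(284,230),(227,257),(180,139)),.026)*1000)
print("sc pad corners L,near,R",plane(g,s((513,260),(565,368),(703,312)),.014)*1000)
print("sc foot top corners L,near,R",plane(g,s((528,245),(577,333),(690,290)),.026)*1000)
E
```

```text
top pad L,R,B,T [[ 567.76349334  -61.30085402]
 [ 567.74859133 -118.89531256]
 [ 538.62766354  -89.52156241]
 [ 595.81046469  -90.2091529 ]]
top foot L,R,B,T [[ 566.08541273  -64.16423386]
 [ 553.69609817 -111.93289439]
 [ 542.60447752  -88.45800776]
 [ 591.32984129  -69.73666991]]
sc pad corners L,near,R [[ 540.60205336 -114.65905982]
 [ 597.0199101  -116.87451836]
 [ 595.32587776  -59.97845348]]
sc foot top corners L,near,R [[ 545.86277656 -109.76490203]
 [ 592.82909532 -109.59791751]
 [ 592.49465189  -63.7653218 ]]
```

The square stake is about 2 mm off in y, otherwise aligned; I may trim that later. Round stake next.

```bash
python3 -m creep '[[[1,-0.3,0,2,0,0,-0.009],[1,0,0,3,0,0,0],[1,0,0,3,0,0,0],[1,0,0,2.5,0,0,0],[1,0,0,1.3,0,0,0],[1,0,0,0,0,0,0],[-1,0,0,0,0,0,0],[-1,0,0,0,0,0,0],[-1,0,0,0,0,0,0],[-1,0,0,0,0,0,0],[-1,0,0,0,0,0,0],[-1,0,0,0,0,0,0]]]' 70 >/dev/null; python3 - <<'E'
from h import *
to(.578,.072,.2,np.pi/2)
E
```

```text
grasp [ 0.4916 -0.3311  0.0828] rpy [3.1415e+00 5.0000e-04 1.5696e+00] t 39.73 F [-2.8  0.7  8.3]
shift cm [ 40.31   8.59 -11.74] rot [ 0.     0.001 -0.001]
```

```bash
python3 -m creep '[[[-1,0,0,-2,0,0,0],[-1,0,0,-4,0,0,0],[-1,0,0,-4,0,0,0],[-1,1,0.2,-3,0,0,0],[-1,4,0.9,-1,0,0,0],[-1,5.3,1.2,0,0,0,0],[-1,5.4,1.2,0,0,0,0],[-1,5.4,1.2,0,0,0,0],[-1,5.4,1.2,0,0,0,0],[-1,5.4,1.2,0,0,0,0],[-1,5,1,0,0,0,0],[-1,3,0.6,0,0,0,0]]]'>/dev/null;python3 -m creep '[[[-1,0.3,0,1,0,0,0],[-1,0,0,2,0,0,0],[-1,0,0,3,0,0,0],[-1,0,0,3,0,0,0],[-1,0,0,2,0,0,0],[-1,0,0,1,0,0,0],[-1,0,0,0,0,0,0],[-1,0,0,0,0,0,0]]]' >/dev/null; python3 -c "
from h import *
to(.578,.0712,.0908,np.pi/2)"
```

```text
grasp [0.5796 0.0711 0.1031] rpy [ 3.1404e+00 -2.0000e-04  1.5697e+00] t 42.23 F [ 0.7 -0.7 -6.1]
shift cm [ 0.01 -0.16  1.23] rot [ 0.001 -0.    -0.001]
```

```bash
python3 -m creep '[[[-1,0,-0.16,0.6,0,0,0],[-1,0,0,0.4,0,0,0],[-1,0,0,0.1,0,0,0],[-1,0,0,0.05,0,0,0],[-1,0,0,0,0,0,0]]]'|grep -E "pos|force"; python3 -m creep '[[[-1,0,0,0.05,0,0,0],[-1,0,0,0.03,0,0,0],[-1,0,0,0,0,0,0]]]'|grep -E "pos|force"
```

```text
position: [0.5774, 0.0711, 0.2459]
force: [-4.0, 0.1, -0.3]
finger_force: 70.7
position: [0.5774, 0.0712, 0.2458]
force: [-8.6, -1.0, 14.8]
finger_force: 72.3
```

Contact. Release, then on to the oblong stake (.403,-.3205).

```bash
python3 -m creep '[[[0.2,0,0,0,0,0,0],[1,0,0,0,0,0,0],[1,0,0,0,0,0,0],[1,0,0,0,0,0,0],[1,0,0,-2,0,0,0],[1,0,0,-4,0,0,0],[1,0,0,-4,0,0,0],[1,-2,-1,-1,0,0,0],[1,-5,-2.2,0,0,0,0],[1,-5.3,-2.4,0,0,0,0],[1,-5.3,-2.4,0,0,0,0],[1,-5.3,-2.4,0,0,0,0]]]'>/dev/null;python3 -m creep '[[[1,-5.3,-2.4,0,0,0,0],[1,-5.3,-2.3,0,0,0,0],[1,-4,-1.8,0,0,0,0],[1,-1.7,-0.5,0,0,0,0],[1,0,0,0,0,0,0],[1,0,0,0,0,0,0]]]'>/dev/null;python3 - <<'E'
from h import *
to(.403,-.3205,.082,np.pi/2)
for n in('top','scene'): np.savez(n+'7.npz',**vision.grab_frame(n))
f=np.load('top7.npz')['image'][150:230,205:275];g=np.load('scene7.npz')['image'][145:225,260:330]
cv2.imwrite('pics/p7.png',cv2.resize(np.hstack([f,g]),None,fx=5.6,fy=5.6,interpolation=3))
E
```

```text
grasp [ 0.4039 -0.3195  0.2003] rpy [ 3.1410e+00 -2.0000e-04  1.5714e+00] t 45.48 F [-0.8  0.5 -0.9]
shift cm [-0.1  -0.09 11.83] rot [ 0.001 -0.     0.001]
```

View pics/p7.png

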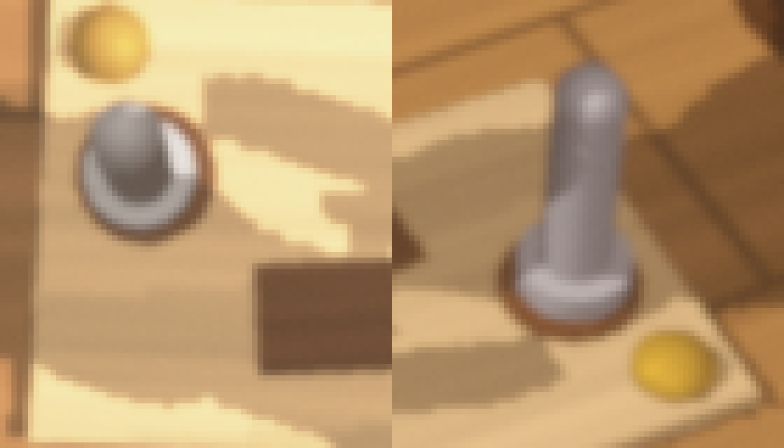

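The round foot is centred within about 1.5 mm (slightly +y). Oblong stake next, with that bias taken off.

```bash
python3 -m creep '[[[1,-0.1,-0.1,2,0,0,0],[1,0,0,3,0,0,0],[1,0,0,3,0,0,0],[1,0,0,2.5,0,0,0],[1,0,0,1.3,0,0,0],[1,0,0,0,0,0,0],[-1,0,0,0,0,0,0],[-1,0,0,0,0,0,0],[-1,0,0,0,0,0,0],[-1,0,0,0,0,0,0],[-1,0,0,0,0,0,0],[-1,0,0,0,0,0,0]]]' 70 >/dev/null; python3 - <<'E'
from h import *
to(.52,-.0113,.14,np.pi/2+.036)
E
```

```text
grasp [ 0.4024 -0.3219  0.0824] rpy [3.1410e+00 5.0000e-04 1.5697e+00] t 47.08 F [0.5 1.5 7.1]
shift cm [31.07 11.73 -5.77] rot [ 0.001  0.    -0.037]
```

```bash
python3 -m creep '[[[-1,0,0,-2,0,0,0],[-1,0,0,-3.5,0,0,0],[-1,2,0.5,-1.5,0,0,0],[-1,5,1.8,0,0,0,0],[-1,5,1.8,0,0,0,0],[-1,5,1.8,0,0,0,0],[-1,5,1.8,0,0,0,0],[-1,4.5,1.9,0,0,0,0],[-1,3,1.4,0,0,0,0],[-1,1.4,0.7,0,0,0,-0.037],[-1,0,0,1,0,0,0],[-1,0,0,0,0,0,0]]]'>/dev/null;python3 -m creep '[[[-1,0,0,0,0,0,0],[-1,0,0,0,0,0,0]]]' >/dev/null; python3 -c "
from h import *
to(.52,-.0127,.0904,np.pi/2+.036)"
```

```text
grasp [ 0.5193 -0.0135  0.142 ] rpy [3.1415e+00 2.0000e-04 1.6057e+00] t 48.83 F [-1.2 -0.1 -8.2]
shift cm [0.08 0.07 5.16] rot [ 0.     0.    -0.001]
```

```bash
python3 -m creep '[[[-1,0.08,0.07,1.5,0,0,0],[-1,0,0,1.5,0,0,0],[-1,0,0,1,0,0,0],[-1,0,0,0.6,0,0,0],[-1,0,0,0.3,0,0,0],[-1,0,0,0.1,0,0,0],[-1,0,0,0.05,0,0,0],[-1,0,0,0,0,0,0]]]'|grep -E "pos|force"; python3 -m creep '[[[-1,0,0,0.08,0,0,0],[-1,0,0,0,0,0,0]]]'|grep -E "pos|force"
```

```text
position: [0.5201, -0.0121, 0.2466]
force: [-0.3, 0.1, -7.1]
finger_force: 70.2
position: [0.5201, -0.0121, 0.2456]
force: [0.2, -0.4, -7.8]
finger_force: 70.2
```

```bash
python3 -m creep '[[[-1,0,0,0.05,0,0,0],[-1,0,0,0,0,0,0]]]'|grep -E "pos|force"; python3 -m creep '[[[-1,0,0,0.04,0,0,0],[-1,0,0,0,0,0,0]]]'|grep -E "pos|force"
```

```text
position: [0.5201, -0.0121, 0.2454]
force: [-2.5, 0.1, 3.6]
finger_force: 71.5
position: [0.5201, -0.012, 0.2454]
force: [-6.0, -0.2, 13.9]
finger_force: 73.3
```

```bash
python3 -m creep '[[[0.2,0,0,0,0,0,0],[1,0,0,0,0,0,0],[1,0,0,0,0,0,0],[1,0,0,0,0,0,0],[1,0,0,-2,0,0,0],[1,0,0,-4,0,0,0],[1,0,0,-5,0,0,0],[1,-3,-1,-1,0,0,0],[1,-5,-1,0,0,0,0],[1,-5,-1,0,0,0,0],[1,-5,-1,0,0,0,0],[1,-5,-1,0,0,0,0]]]'>/dev/null;python3 -m creep '[[[1,-4,-1,0,0,0,0],[1,0,0,0,0,0,0],[1,0,0,0,0,0,0]]]'>/dev/null;python3 - <<'E'
from h import *
for n in('top','scene'): np.savez(n+'8.npz',**vision.grab_frame(n))
f=np.load('top8.npz')['image'][150:230,205:330];g=np.load('scene8.npz')['image'][145:245,185:335]
o=np.vstack([cv2.resize(f,None,fx=5,fy=5,interpolation=3)[100:],np.zeros((0,625,3),np.uint8)])
p=cv2.resize(g,None,fx=5,fy=5,interpolation=3)
cv2.imwrite('pics/t8.png',cv2.resize(f,None,fx=6,fy=6,interpolation=3));cv2.imwrite('pics/s8.png',p)
to(.567,-.0885,.2,np.pi/2)
E
```

```text
grasp [ 0.4702 -0.2829  0.2098] rpy [ 3.1414e+00 -3.0000e-04  1.6084e+00] t 52.55 F [ 0.5 -0.1 -0.6]
shift cm [19.06 10.4   0.98] rot [ 0.    -0.     0.038]
```

View pics/t8.png

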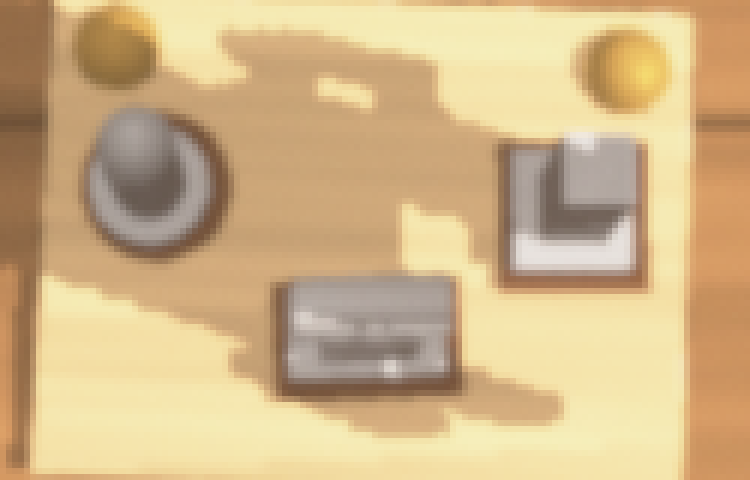

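View pics/s8.png

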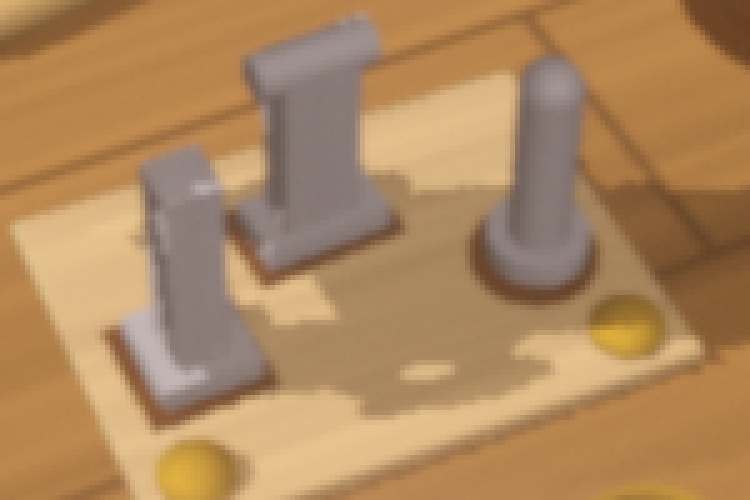

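All three stakes are upright on their pads. The oblong is well centred in y; the round (foot 88–211 against pad 82–231) and the square are about 2 mm toward +y. Next I measure edges along profiles.

```bash
python3 - <<'E'
from h import *
from scipy.ndimage import map_coordinates as mc
f=np.load("top8.npz"); im=f["image"].astype(float)
sat=im.max(2)-im.min(2); G=im[...,1]
def prof(a,b,name):  # world line at z=.014, sample
    n=int(np.hypot(*(np.array(b)-a))*2000)+1
    P=np.c_[np.linspace(a[0],b[0],n),np.linspace(a[1],b[1],n),np.full(n,.014)]
    uv=proj(f,P); S=mc(sat,[uv[:,1],uv[:,0]],order=1);g=mc(G,[uv[:,1],uv[:,0]],order=1)
    print(name,"d(mm):sat/G"," ".join(f"{i*.5:.0f}:{S[i]:.0f}/{g[i]:.0f}" for i in range(0,n,2)))
# each profile goes from pad centre outward beginning 16mm from centre
prof((.5785-.016,.072),(.5785-.037,.072),"round -x (16+)")
prof((.575,.072+.016),(.575,.072+.037),"round +y"); prof((.575,.072-.016),(.575,.072-.037),"round -y")
prof((.52-.010,-.01),(.52-.030,-.01),"obl -x (10+)")
prof((.512,-.01+.024),(.512,-.01+.044),"obl +y(24+)"); prof((.512,-.01-.024),(.512,-.01-.044),"obl -y")
prof((.567-.016,-.089),(.567-.037,-.089),"sq -x")
prof((.553,-.089+.016),(.553,-.089+.037),"sq +y"); prof((.553,-.089-.016),(.553,-.089-.037),"sq -y")
E
```

```text
round -x (16+) d(mm):sat/G 0:15/159 1:15/163 2:16/160 3:17/158 4:18/149 5:19/138 6:23/125 7:31/111 8:39/97 9:46/95 10:54/93 11:60/103 12:66/117 13:71/131 14:76/145 15:80/158 16:82/162 17:84/166 18:85/168 19:85/169 20:85/170 21:86/171
round +y d(mm):sat/G 0:16/143 1:16/151 2:16/156 3:16/159 4:17/159 5:17/158 6:20/150 7:24/143 8:33/131 9:44/119 10:55/119 11:65/126 12:73/134 13:77/146 14:80/157 15:81/160 16:82/163 17:82/163 18:81/163 19:81/162 20:81/163
round -y d(mm):sat/G 0:16/162 1:16/160 2:16/158 3:18/149 4:21/138 5:27/125 6:35/110 7:43/99 8:49/92 9:55/86 10:58/89 11:60/93 12:64/106 13:69/121 14:73/134 15:77/148 16:80/157 17:82/162 18:84/165 19:84/166 20:84/166
obl -x (10+) d(mm):sat/G 0:18/153 1:17/157 2:17/159 3:19/151 4:21/143 5:28/128 6:35/113 7:42/101 8:49/92 9:55/86 10:57/89 11:60/92 12:64/106 13:68/119 14:73/134 15:78/149 16:82/160 17:84/165 18:85/169 19:86/170 20:86/171
obl +y(24+) d(mm):sat/G 0:16/169 1:17/171 2:17/174 3:18/176 4:19/175 5:20/174 6:27/152 7:34/128 8:44/116 9:55/108 10:63/110 11:68/124 12:73/136 13:76/146 14:79/155 15:79/158 16:80/160 17:80/160 18:80/161 19:8
[... 186 characters left out ...]
7:77/225 18:76/226 19:76/226
sq -x d(mm):sat/G 0:10/224 1:11/223 2:14/216 3:17/208 4:23/193 5:30/168 6:39/146 7:52/131 8:65/115 9:73/115 10:80/117 11:85/128 12:90/147 13:93/167 14:90/187 15:87/208 16:84/216 17:80/221 18:78/224 19:77/225 20:76/226 21:75/227
sq +y d(mm):sat/G 0:10/226 1:9/226 2:9/226 3:10/222 4:11/217 5:15/201 6:19/179 7:26/156 8:36/131 9:45/111 10:55/113 11:65/115 12:71/131 13:77/148 14:80/157 15:81/161 16:82/164 17:82/165 18:83/165 19:84/166 20:85/168
sq -y d(mm):sat/G 0:10/225 1:10/225 2:10/225 3:10/225 4:12/222 5:13/219 6:21/205 7:31/188 8:41/168 9:51/146 10:61/126 11:71/128 12:81/130 13:86/151 14:90/177 15:90/197 16:84/211 17:79/223 18:76/226 19:73/228 20:73/229 21:73/229
```

Net offsets from pad centre are about 1 mm (square), 1.5–2 mm (round) and under 0.5 mm (oblong), all close enough. Handing in.

```bash
python3 -c "
from workcell import bot
print(bot.job_done())"
```

```text
the job is handed in; nothing more can be done
None
```

The job is handed in at about 53 s: all three stakes went upright into the tray first, then the die onto the middle of the log slice right way up, then each stake back onto its own pad, about 1.5–2 mm off centre at most (the round one), with nothing tipped.

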